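# Touch off the dry block and seat the reference probe

## Task

Take the reference probe out of its stand and, holding it upright, use its rod to touch off the clamped aluminium block: press lightly and briefly on the red pad, then the yellow, then the green, never pushing a pad near its stop. With the block so located, lower the probe gently, without forcing it, fully home into the block's one open well and let go; touch the block and its plate only with the probe, and leave everything else where it stands.

Things in the scene. Friction and masses are not known exactly. Their poses are not given: they have to be found in the camera images.
- fixture: black square fixture plate, 220 x 220 x 12 mm, fixed to the table; origin at the centre of its underside, z up, x away from the robot, y to the left (at yaw 0). An aluminium dry block, 110 (x) x 130 (y) x 55 mm, is clamped fast on it; its top is 67 mm above the table
- block_nominal (a point): point of the plate, 12 mm above the table at its middle, where the block's middle should be. The real block is up to 7 mm off it in the plate's x and in its y, and turned up to 0.08 rad about its own middle; this is not reported. 'Block frame' below: origin at the block's real middle, axes as the plate's but for that turn
- well_nominal (a point): point of the plate, 67 mm above the table, where the well's mouth would be if the block stood true. The real well is at x +22, y -28 mm in the block frame: the only open one, round, 17 mm wide, 1 mm chamfer, 45 mm deep, its floor 22 mm above the table. A painted orange square frames it; all other wells have blue plugs
- pad_red (a joint): sprung red touch pad on the block, on its front (-x, robot's) side at the left end: free face at x -69 mm, middle y +42 mm in the block frame, pushed in along +x; face 22 x 22 mm, its middle 40 mm above the table. Value: how far it is pushed in (m), 0 free, hard stop 0.008. Spring 1.2 N per mm from zero: 2 to 5 N is a good light touch, 6.5 mm too far
- pad_yellow (a joint): sprung yellow touch pad on the block, on its front (-x, robot's) side at the right end: free face at x -69 mm, middle y -42 mm in the block frame, pushed in along +x; face 22 x 22 mm, its middle 40 mm above the table. Value: how far it is pushed in (m), 0 free, hard stop 0.008. Spring 1.2 N per mm from zero: 2 to 5 N is a good light touch, 6.5 mm too far
- pad_green (a joint): sprung green touch pad on the block, on its left (+y) side: free face at y +79 mm, middle x -10 mm in the block frame, pushed in along -y; face 22 x 22 mm, its middle 40 mm above the table. Value: how far it is pushed in (m), 0 free, hard stop 0.008. Spring 1.2 N per mm from zero: 2 to 5 N is a good light touch, 6.5 mm too far
- probe_grip (a point): reference probe, 0.15 kg: a round steel rod, 14 mm diameter, 80 mm long, hanging below a square orange handle 24 x 24 x 44 mm; stands loosely upright in a blue stand 60 x 60 x 50 mm (hole 40 mm deep, 17 mm wide). This point is the middle of the handle, x and y square to its sides, z up the probe; 112 mm above the table at the start
- probe_tip (a point): the middle of the flat lower end of the same probe's rod (1.5 mm chamfer), 102 mm straight below the handle's middle
- jar: bystander: white jar, 60 mm wide, 75 mm tall; origin at the centre of its underside
- brown_bottle: bystander: amber bottle with yellow cap, 60 mm wide, 110 mm tall; origin under its centre
- wash_bottle: bystander: white bottle with red cap, 66 mm wide, 150 mm tall; origin under its centre
- tube_rack: bystander: blue rack with glass tubes, 100 x 220 x about 106 mm; origin under its centre
- cap_tray: bystander: white tray of caps, 120 x 160 x 42 mm; origin under its centre
- slide_box: bystander: white box of slides, 90 x 130 x 50 mm; origin under its centre
- marker: bystander: marker pen lying, 135 mm long, 12 mm thick; origin under its middle
Not all that is in view belongs to the job. What is shaped like the part that bears probe_grip but black or purple is not meant.

How it is judged:
On the way, in this order (a step that is already met when the one before it is completed fails the run):
1. the probe presses the red pad in by more than 1 mm for 0.15 s (value of joint pad_red above 0.001 m and contact force between probe and fixture above 0.5 N), for 0.15 s.
2. the probe presses the yellow pad in by more than 1 mm for 0.15 s (value of joint pad_yellow above 0.001 m and contact force between probe and fixture above 0.5 N), for 0.15 s.
3. the probe presses the green pad in by more than 1 mm for 0.15 s (value of joint pad_green above 0.001 m and contact force between probe and fixture above 0.5 N), for 0.15 s.
At the end, for the whole second after the job is handed in: the probe stands in the block's open well, its tip within 4 mm of the well's floor, within 0.15 rad of upright, at rest and let go (z of probe_tip in the frame of fixture below 0.026 m and x of probe_tip in the frame of fixture between 0.004 and 0.04 m and y of probe_tip in the frame of fixture between -0.046 and -0.01 m and angle between probe_grip's own z axis and vertical below 0.15 rad and linear speed of probe below 0.02 m/s); the robot touches nothing.
It fails at once if a touch pad is pushed in by more than 6.5 mm (value of joint any of pad_red, pad_yellow, pad_green above 0.0065 m).
It fails at once if the probe bears on the block or plate with more than 30 N (contact force between probe and fixture above 30 N).
It fails at once if the hand or arm presses on the block, pads or plate (over 3 N) (contact force between any of the fingers, the arm and fixture above 3 N).
It fails at once if the probe is tipped over (more than 0.6 rad) (angle between probe_grip's own z axis and vertical above 0.6 rad).
It fails at once if a bystander is moved by more than 20 mm (distance of any of jar, brown_bottle, wash_bottle, tube_rack, cap_tray, slide_box, marker from where it was at the start of the episode above 0.02 m).
It also fails if it takes over 66 s, if anything falls off the work surface, if the arm or the gripper's body presses on something with over 40 N, if the wrist force passes 120 N, or if a joint passes its speed limit or range.

## Robot

A 6-joint arm with a two-finger parallel gripper is mounted at the origin on the work surface. World frame = base frame: x ahead of the robot, y to its left, z up, the work surface at z = 0. Lengths are in m, angles in rad, forces in N, time in s.
With the tool pointing down it reaches from about 0.375 to 0.9 m from the base axis. Payload 3.1 kg.
Tool frame: the origin (TCP) lies midway between the tips of the shut fingers; the grasp point (between the pads) lies 19 mm behind it; z points along the fingers, y is the line along which they close (so a half turn about z gives the same grasp; the last joint's range is limited). The gripper opens to 85 mm and grips with 20 to 120 N. Pads are 22 mm wide; open, the fingers measure 114 mm over their backs; the gripper's body (76 mm by 85 mm) begins 54 mm behind the grasp point. The pads swing forward as they close: fully open they stand 13 mm farther back than shut.
Start: joints at [1.028, 0.527, 1.433, -0, 1.181, -0.178], TCP at [0.223, 0.584, 0.231] pointing down, gripper open.
Joint ranges: [-3.08, 3.08], [-0.75, 2.2], [0.22, 2.44], [-1.43, 4.57], [0, 2.65], [-2.85, 2.85]. Speed limits (rad/s): [2.79, 2.79, 3.14, 3.14, 3.14, 3.14].

## Interface

Orientations are given as a unit quaternion [x, y, z, w].
In Python, from station import manip gives the robot as it stands.
- The arm moves only by the tool step_arm, never from a script. Its argument "targets" is text: rows parted by semicolons, each of 4 numbers parted by spaces: the shift along the tool's x, y, z in mm, then the turn about the tool's z in degrees. A call has 1 to 12 rows; each row is the pose to reach, as a shift and turn from the pose commanded when the call began, along the tool's axes at that moment; what a row does not reach only later rows make up. A row lasts 1/10 s, in which the tool goes at most 50 mm and 8.59 degrees, less where a joint would pass 70% of its speed; a pose out of reach is approached as far as the arm can. A call with a gripper value outside its range is refused whole. "gripper" is the closure, from 0 (fully open) to 1 (shut), set as the call begins (left out, the last holds). The fingers move at their own pace and stop on an object; "squeeze" is the grip in N (left out, the last holds). Time passes only in rows, so rows that repeat a pose let the fingers close. It gives the time, the measured TCP pose, the force, the opening and the grip force at its end, in the units of the state.
- manip.sense(): the state, without advancing time (a new reading comes with each control period).
- manip.snapshot(name): name is "scene" or "side" or "wrist"; returns the picture (420x560x3 uint8, red, green, blue); there is no depth.
- manip.get_calibration(name): a dict with "fov_y" (degrees; the focal length in pixels is half the picture's height over the tangent of half this angle, whatever the lens; pixels are square), "cx", "cy" (the principal point, pixels), "extrinsics" (4x4, takes a point from camera to world coordinates); the wrist camera has in their place "tool_from_camera" (4x4, takes a point from camera to tool coordinates, whose origin is the TCP and whose axes are the flange's). Camera axes: x right, y down, z forward; pixel columns grow to the right and rows downward; lengths in m; the calibration is good to about 2 mm. A picture is of the moment at which its call begins: read the wrist's pose just before it. get_calibration takes no time and is no camera call.
- manip.sign_off(): hands the job in; it is judged then, once.
Trained networks look in the newest picture that a camera, given by its name, has taken for a name from the list of things; names that differ only in an ending like _2 or _b are one class to them, and where a whole thing is asked for, a point or a joint stands for the part that bears it (a point fixed in the world has none). Each returns a list of dicts, best first, with "p" (0 to 1); they miss things now and then, are a little off and sometimes report something else, mostly with a low value. They report only what shows in the picture. A call takes as long as a camera call. They do not tell look-alikes from the thing itself.
- manip.recognise(camera, query): "position" ([column, row] in pixels, amid what is visible of it).
- manip.masks_of(camera, query): "pixels" (420x560 bool, what is visible of it) and "position" ([column, row] in pixels, amid what is visible of it).
- manip.mark_of(camera, query): "position" ([column, row] in pixels: a listed point, or the origin of a listed thing).
The state is a dict: "t": time; "q": joint angles; "qd": joint speeds; "tau": joint torques, N m; "tcp_pos": TCP position; "tool_rot": TCP orientation; "force": force on the tool from outside, world axes, zero at the start; "ft_torque": the same for the moment, N m; "finger_gap": opening from 0.0 (shut) to 1.0 (fully open); "gripper_force": force on a finger pad.
Only numpy, scipy, OpenCV 4.12 (cv2) and the standard library are available. Lean on these libraries where they do the work, as an engineer would, in place of code of your own. Each camera call takes 0.05 s, during which the arm holds its last target. There are 200 camera calls.

## Working session

There is one attempt and no reset: what is moved stays moved. The work goes in short steps, Python scripts to look and compute and a tool call to move; the robot and the scene stay as the last step left them, time stands still between calls to the robot, and variables do not carry over. Pictures are saved under pics/ and viewed, at most 10 in all, crops included, and the job is handed in when it is done.

Besides the shell and the picture viewer there is one more tool, called after "Request:" as name(argument=value, ...) on one line, values as JSON. step_arm: Moves the arm, as the interface text tells. Its arguments: {"type":"object","properties":{"targets":{"type":"string"},"gripper":{"type":"number"},"squeeze":{"type":"number"}},"required":["targets"]}

```bash
mkdir -p pics; ls; cat > h.py <<'E'
import numpy as np, cv2
from scipy.spatial.transform import Rotation as R
from station import manip
def cam(n):
    c=manip.get_calibration(n)
    f=210/np.tan(np.radians(c["fov_y"])/2)
    if "extrinsics" in c: T=np.array(c["extrinsics"])
    else:
        s=manip.sense(); W=np.eye(4); W[:3,:3]=R.from_quat(s["tool_rot"]).as_matrix(); W[:3,3]=s["tcp_pos"]
        T=W@np.array(c["tool_from_camera"])
    return f,c["cx"],c["cy"],T
def ray(C,p):
    f,cx,cy,T=C
    d=T[:3,:3]@np.array([(p[0]-cx)/f,(p[1]-cy)/f,1]); return T[:3,3],d/np.linalg.norm(d)
def onz(C,p,z):
    o,d=ray(C,p); return o+d*(z-o[2])/d[2]
def proj(C,X):
    f,cx,cy,T=C; x=T[:3,:3].T@(np.array(X)-T[:3,3]); return np.array([cx+f*x[0]/x[2],cy+f*x[1]/x[2]])
def tri(rs):
    A=0;b=0
    for o,d in rs:
        P=np.eye(3)-np.outer(d,d); A=A+P; b=b+P@o
    return np.linalg.solve(A,b)
def snap(n,fn=None):
    C=cam(n); im=np.array(manip.snapshot(n))
    if fn: cv2.imwrite(fn,im[:,:,::-1])
    return C,im
E
python3 - <<'E'
from h import *
np.set_printoptions(precision=3,suppress=True)
s=manip.sense(); print({k:np.round(v,3) for k,v in s.items()})
print(manip.get_calibration("wrist"))
ims=[]
H={"probe_grip":.112,"fixture":0,"block_nominal":.012,"well_nominal":.067,"pad_red":.04,"pad_yellow":.04,"pad_green":.04,"probe_tip":.01,"jar":0,"brown_bottle":0,"wash_bottle":0,"tube_rack":0,"cap_tray":0,"slide_box":0,"marker":0}
for n in ["scene","side"]:
    C,im=snap(n,f"pics/{n}0.png"); ims.append(im); print(n,C[3][:3,3],C[0])
    for q,z in H.items():
        for d in manip.mark_of(n,q)[:3]:
            print(n,q,round(d["p"],2),np.round(d["position"],1),onz(C,d["position"],z))
C,im=snap("wrist","pics/wrist0.png")
E
```

```text
pics
{'t': np.float64(0.0), 'q': array([ 1.027,  0.528,  1.434, -0.   ,  1.181, -0.178]), 'qd': array([-0.001,  0.   ,  0.   , -0.001, -0.001, -0.001]), 'tau': array([  0.   , -44.235, -17.802,  -0.   ,   0.009,  -0.   ]), 'tcp_pos': array([0.223, 0.583, 0.23 ]), 'tool_rot': array([ 0.181,  0.983, -0.001, -0.   ]), 'force': array([ 0.863, -0.546,  0.322]), 'ft_torque': array([-0.014,  0.033, -0.053]), 'gripper_force': np.float64(0.0), 'finger_gap': np.float64(1.002)}
{'fov_y': 64.99660591102369, 'cx': 279.892063636878, 'cy': 210.30568719173849, 'tool_from_camera': array([[-0.   , -0.95 , -0.312,  0.08 ],
       [ 1.   ,  0.   , -0.   ,  0.   ],
       [ 0.   , -0.312,  0.95 , -0.143],
       [ 0.   ,  0.   ,  0.   ,  1.   ]])}
scene [1.331 0.608 1.107] 515.8654200469707
scene probe_grip 0.77 [380.5 243.8] [0.561 0.285 0.112]
scene probe_grip 0.73 [426.5 247.5] [0.497 0.377 0.112]
scene probe_grip 0.56 [399.7 222.2] [0.469 0.284 0.112]
scene fixture 0.82 [296.7 215.9] [0.544 0.01  0.   ]
scene block_nominal 0.57 [301.9 214.8] [0.54  0.025 0.012]
scene well_nominal 0.85 [286.4 202.9] [ 0.573 -0.006  0.067]
scene well_nominal 0.5 [404.8 316.9] [0.671 0.429 0.067]
scene well_nominal 0.33 [331.7 310.1] [0.765 0.291 0.067]Traceback (most recent call last):
  File "<stdin>", line 10, in <module>
ValueError: it knows: block_nominal, brown_bottle, cap_tray, fixture, jar, marker, probe_grip, probe_tip, slide_box, tube_rack, wash_bottle, well_nominal
```

View pics/scene0.png

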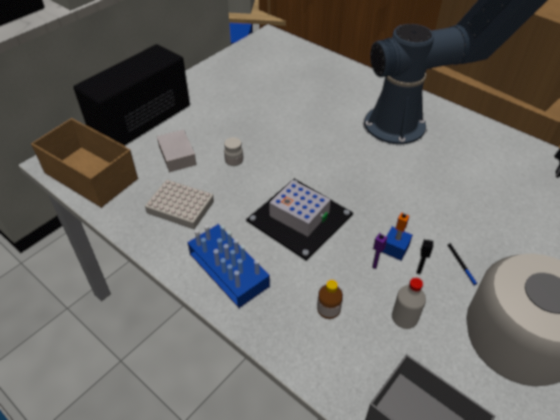

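The scene picture shows three candidates for the probe: an orange handle in the blue stand at (402,222), a purple one at (380,244) and a black one at (427,248). The orange one fits the description. The fixture is at (300,215), with the green pad on its right at (324,216).

```bash
python3 - <<'E'
from h import *
np.set_printoptions(precision=3,suppress=True)
H={"probe_grip":.112,"fixture":0,"block_nominal":.012,"well_nominal":.067,"probe_tip":.01,"jar":0,"brown_bottle":0,"wash_bottle":0,"tube_rack":0,"marker":0}
for n in ["side","scene"]:
    C,im=snap(n,f"pics/{n}1.png"); print(n,C[3][:3,3],C[0])
    for q,z in H.items():
        if n=="scene" and q in("probe_grip","fixture","block_nominal","well_nominal"): continue
        for d in manip.mark_of(n,q)[:3 if 'probe' in q else 1]:
            print(n,q,round(d["p"],2),np.round(d["position"],1),onz(C,d["position"],z))
    if n=="scene":
        cv2.imwrite("pics/scene_crop.png",cv2.resize(im[180:330,230:490,::-1],None,fx=3,fy=3,interpolation=cv2.INTER_CUBIC))
print(manip.get_calibration("side").keys())
C,im=snap("wrist","pics/wrist0.png")
E
```

```text
side [0.351 0.722 0.988] 436.83095620397313
side probe_grip 0.83 [264.5 293.7] [0.552 0.291 0.112]
side probe_grip 0.69 [304.  306.9] [0.459 0.292 0.112]
side probe_grip 0.59 [273.9 337. ] [0.497 0.379 0.112]
side fixture 0.93 [306.8 231.6] [0.536 0.015 0.   ]
side well_nominal 0.84 [298.8 203. ] [ 0.574 -0.023  0.067]
side probe_tip 0.7 [263.3 310.6] [0.561 0.285 0.01 ]
side probe_tip 0.7 [274.4 357.5] [0.495 0.384 0.01 ]
side probe_tip 0.67 [300.1 324.3] [0.466 0.288 0.01 ]
side jar 0.67 [347.4 163.4] [ 0.497 -0.286  0.   ]
side brown_bottle 0.77 [199.6 287.2] [0.74  0.275 0.   ]
side wash_bottle 0.91 [214.8 352.7] [0.63  0.416 0.   ]
side tube_rack 0.84 [220.8 202.6] [ 0.809 -0.001  0.   ]
side marker 0.65 [307.4 401.3] [0.397 0.445 0.   ]
scene [1.331 0.608 1.107] 515.8654200469707
scene probe_tip 0.76 [418.9 272.5] [0.497 0.379 0.01 ]
scene probe_tip 0.61 [396.2 247.7] [0.466 0.291 0.01 ]
scene probe_tip 0.58 [288.3 202.2] [ 0.525 -0.037  0.01 ]
scene jar 0.83 [233.2 158.4] [ 0.485 -0.3    0.   ]
scene brown_bottle 0.91 [330.2 308.9] [0.728 0.266 0.   ]
scene wash_bottle 0.92 [404.6 317.9] [0.631 0.418 0.   ]
scene tube_rack 0.81 [228.3 270.1] [ 0.808 -0.006  0.   ]
scene marker 0.56 [458.7 260.5] [0.387 0.438 0.   ]
dict_keys(['fov_y', 'cx', 'cy', 'extrinsics'])
```

View pics/side1.png

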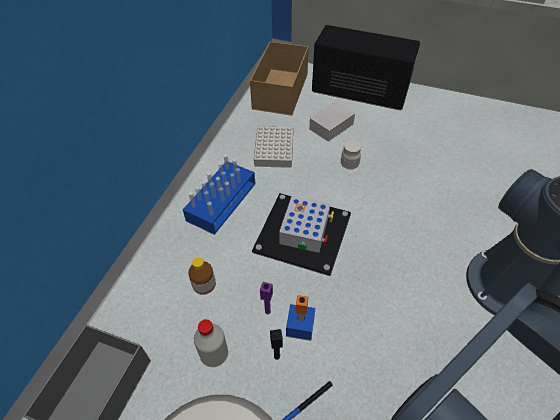

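View pics/scene_crop.png

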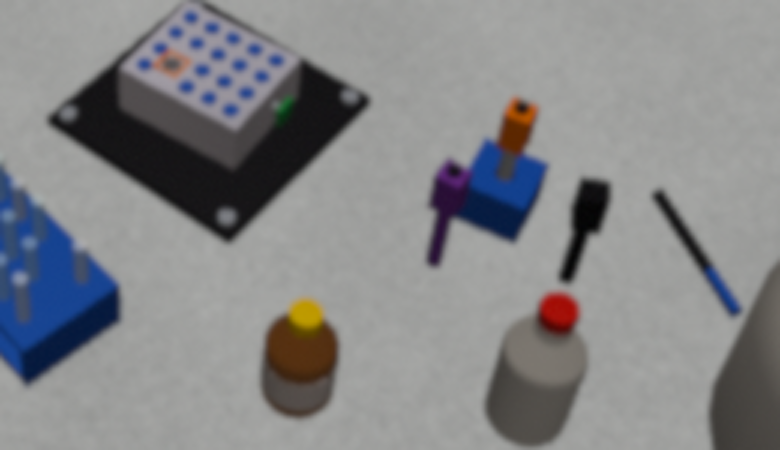

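The crop confirms that the orange-handled probe in the blue stand, near world (0.465, 0.289), is the one meant; the purple (0.556, 0.288) and black (0.497, 0.38) ones are look-alikes. I'm moving above it to look with the wrist camera.

Request:
step_arm(targets="-331 -189 0 0;-331 -189 0 0;-331 -189 0 0;-331 -189 0 0;-331 -189 0 0;-331 -189 0 0;-331 -189 0 0;-331 -189 0 0;-331 -189 0 0;-331 -189 0 0;-331 -189 0 0", gripper=0)

```text
t: 2.3
tcp_pos: [0.4638, 0.2899, 0.2312]
tool_rot: [0.181, 0.983, 0.0, -0.0]
force: [0.5, 1.3, 0.6]
finger_gap: 0.999
gripper_force: 0.0
```

```bash
python3 - <<'E'
from h import *
np.set_printoptions(precision=4,suppress=True)
s=manip.sense(); print(s["t"],s["tcp_pos"],s["tool_rot"],s["q"])
C,im=snap("wrist","pics/wrist1.png")
for q in("probe_grip","fixture"):
    for d in manip.mark_of("wrist",q)[:3]: print(q,d["p"],d["position"],onz(C,d["position"],.112 if q!="fixture" else 0))
# handle mask: orange
hsv=cv2.cvtColor(im,cv2.COLOR_RGB2HSV)
for d in manip.masks_of("wrist","probe_grip")[:3]:
    m=d["pixels"]; print("mask",d["p"],d["position"],m.sum(), np.median(hsv[m],0))
cv2.imwrite("pics/wrist1s.png",im[:,:,::-1])
# fixture dark plate corners from side & scene
for n in("scene","side"):
    Cc,i2=snap(n)
    ms=manip.masks_of(n,"fixture")
    m=(ms[0]["pixels"]).astype(np.uint8)
    c=max(cv2.findContours(m,0,2)[0],key=cv2.contourArea)
    h=cv2.convexHull(c); a=cv2.approxPolyDP(h,6,True)[:,0]
    print(n,[ (p.tolist(),onz(Cc,p,.012)[:2].round(4).tolist()) for p in a])
E
```

```text
2.3 [0.4638 0.2899 0.2312] [ 0.181   0.9835  0.     -0.0004] [ 0.354   0.423   1.629   0.0005  1.0903 -0.8531]
probe_grip 0.96 [298.8, 292.2] [0.549  0.2759 0.112 ]
probe_grip 0.8 [277.1, 203.9] [0.4635 0.2876 0.112 ]
probe_grip 0.74 [386.1, 197.2] [0.4901 0.3738 0.112 ]
fixture 0.59 [111.1, 303.0] [ 0.5446  0.0216 -0.    ]
mask 0.73 [383.5, 196.6] 1600 [100.  85.  14.]
mask 0.71 [278.7, 206.6] 1348 [ 14.  235.  102.5]
mask 0.58 [297.1, 287.1] 1652 [137. 175.  52.]
scene [([404, 213], [0.3441, 0.2425]), ([408, 222], [0.3665, 0.2688]), ([397, 239], [0.4397, 0.2778])]
side [([279, 194], [0.6542, -0.0807]), ([285, 261], [0.5587, 0.1343]), ([252, 251], [0.6525, 0.1344])]
```

View pics/wrist1.png

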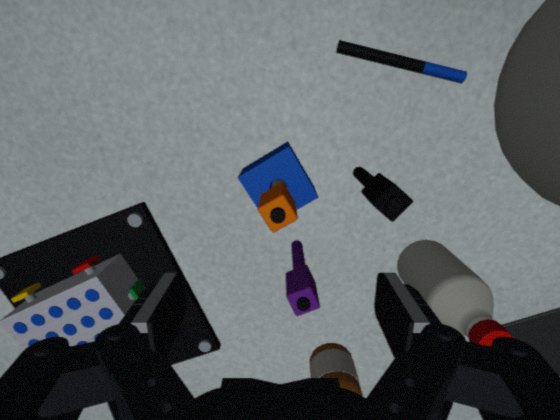

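The wrist picture shows the orange handle at (278,212) in the blue stand, purple at (302,290), black at (388,195), and the fixture on the left with red, yellow and green pads at (87,266), (25,293) and (137,290).

```bash
python3 - <<'E'
from h import *
np.set_printoptions(precision=4,suppress=True)
C=cam("wrist"); im=cv2.imread("pics/wrist1.png")
cv2.imwrite("pics/crop2.png",cv2.resize(im[130:250,220:340],None,fx=5,fy=5,interpolation=cv2.INTER_CUBIC))
hsv=cv2.cvtColor(im,cv2.COLOR_BGR2HSV)
m=(hsv[...,0]>5)&(hsv[...,0]<25)&(hsv[...,1]>150)
m[:,:240]=0;m[:,320:]=0;m[:150]=0;m[240:]=0
print("V hist",np.percentile(hsv[m][:,2],[5,25,50,75,95]))
for n,box in(("side",(240,340,185,280)),("scene",(240,360,175,260)),("wrist",(0,222,195,385))):
    Cc=C if n=="wrist" else cam(n)
    i=im if n=="wrist" else cv2.imread(f"pics/{n}1.png")
    g=cv2.cvtColor(i,cv2.COLOR_BGR2GRAY); d=(g<38).astype(np.uint8)
    k=np.zeros_like(d); k[box[2]:box[3],box[0]:box[1]]=1; d*=k
    if n=="wrist": d[300:, 0:]=d[300:,0:]; 
    d=cv2.morphologyEx(d,cv2.MORPH_OPEN,np.ones((3,3),np.uint8))
    c=max(cv2.findContours(d,0,2)[0],key=cv2.contourArea)
    a=cv2.approxPolyDP(cv2.convexHull(c),5,True)[:,0]
    print(n,[(p.tolist(),onz(Cc,p,.012)[:2].round(4).tolist()) for p in a])
E
```

```text
V hist [ 63.  80. 145. 163. 165.]
side [([277, 198], [0.6543, -0.0639]), ([339, 209], [0.4712, -0.0848]), ([339, 245], [0.4383, 0.0371]), ([329, 274], [0.4389, 0.1333]), ([253, 251], [0.65, 0.1335])]
scene [([347, 216], [0.4596, 0.1255]), ([312, 252], [0.626, 0.129]), ([301, 254], [0.6504, 0.1109]), ([253, 224], [0.6557, -0.0571]), ([266, 204], [0.5745, -0.0801]), ([334, 203], [0.4427, 0.0674])]
wrist [([144, 203], [0.4371, 0.1331]), ([218, 348], [0.6528, 0.1292]), ([182, 384], [0.691, 0.0569]), ([0, 384], [0.6005, -0.1808]), ([0, 258], [0.4369, -0.0635])]
```

View pics/crop2.png

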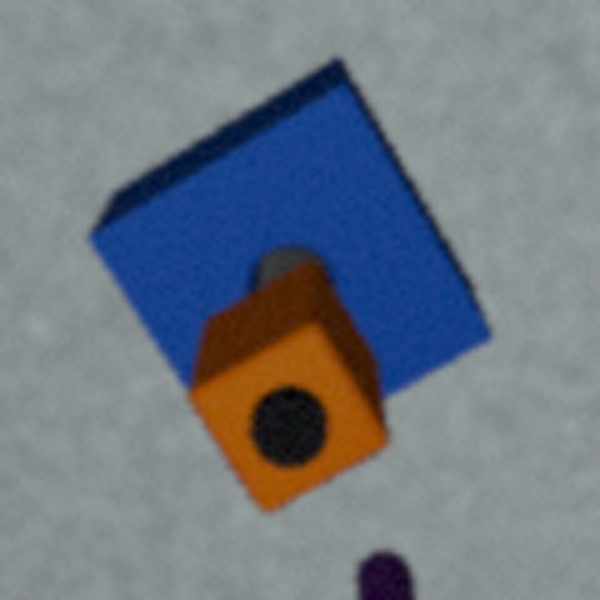

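The crop shows the top face of the orange handle with corners at about (258,208.6), (284,194.4), (297.4,217.4) and (273.6,232.4) in the full picture.

```bash
python3 - <<'E'
from h import *
np.set_printoptions(precision=4,suppress=True)
C=cam("wrist")
P=np.array([onz(C,p,.134) for p in[(258,208.6),(284,194.4),(297.4,217.4),(273.6,232.4)]])
print(P,P.mean(0))
for i in range(4):
    d=P[(i+1)%4]-P[i]; print(np.linalg.norm(d),np.degrees(np.arctan2(d[1],d[0]))%90)
S=manip.sense(); M=R.from_quat(S["tool_rot"]).as_matrix()
print("tool y ang",np.degrees(np.arctan2(M[1,1],M[0,1])))
print(M.T@(P.mean(0)-S["tcp_pos"])*1000)
# refine in scene and side: orange blob centroid
for n,b in(("scene",(390,415,205,240)),("side",(290,312,290,320))):
    i=cv2.imread(f"pics/{n}1.png"); h=cv2.cvtColor(i,cv2.COLOR_BGR2HSV)
    m=(h[...,0]>4)&(h[...,0]<25)&(h[...,1]>140); k=np.zeros_like(m); k[b[2]:b[3],b[0]:b[1]]=1; m&=k
    ys,xs=np.nonzero(m); print(n,xs.mean(),ys.mean(),onz(cam(n),(xs.mean(),ys.mean()),.116))
E
```

```text
[[0.4562 0.2749 0.134 ]
 [0.4528 0.2974 0.134 ]
 [0.4737 0.3006 0.134 ]
 [0.4788 0.2789 0.134 ]] [0.4654 0.288  0.134 ]
0.02283174682917006 8.712958216521045
0.021148121815061583 8.675603738042255
0.022270785533020625 13.194771556110766
0.022896683814089314 10.252780215099278
tool y ang 69.15587196962912
[-1.5333 -1.2556 97.3325]
scene 401.9248120300752 221.82706766917292 [0.4676 0.289  0.116 ]
side 301.1387283236994 304.9306358381503 [0.4655 0.2916 0.116 ]
```

Request:
step_arm(targets="-2 -1 25 -8.5;-2 -1 50 -17;-2 -1 65 -25.5;-2 -1 85 -31;-2 -1 115 -31;-2 -1 140 -31;-2 -1 140 -31;-2 -1 140 -31")

```text
t: 3.5
tcp_pos: [0.4663, 0.2877, 0.0913]
tool_rot: [-0.088, 0.996, -0.0, -0.0]
force: [-1.2, 0.1, -0.3]
finger_gap: 0.998
gripper_force: 0.0
```

Request:
step_arm(targets="0 0 0 0;0 0 0 0;0 0 0 0;0 0 0 0;0 0 0 0;0 0 0 0;0 0 0 0;0 0 0 0", gripper=1, squeeze=100)

```text
t: 4.3
tcp_pos: [0.4669, 0.2878, 0.0922]
tool_rot: [-0.088, 0.996, 0.0, 0.001]
force: [0.5, -0.2, 5.6]
finger_gap: 0.268
gripper_force: 97.6
```

```bash
python3 - <<'E'
from h import *
np.set_printoptions(precision=4,suppress=True)
s=manip.sense(); print(s["t"],s["tcp_pos"],s["tool_rot"],s["q"],s["force"],s["ft_torque"],s["finger_gap"],s["gripper_force"])
snap("wrist","pics/wrist2.png")
E
```

```text
4.3 [0.4669 0.2878 0.0922] [-0.088   0.9961  0.0002  0.0009] [ 0.3486  0.6291  1.743  -0.      0.7677 -1.3984] [ 0.539  -0.1673  5.5974] [-0.0236  0.0962  0.0452] 0.26825839258075157 97.62643218040466
```

View pics/wrist2.png

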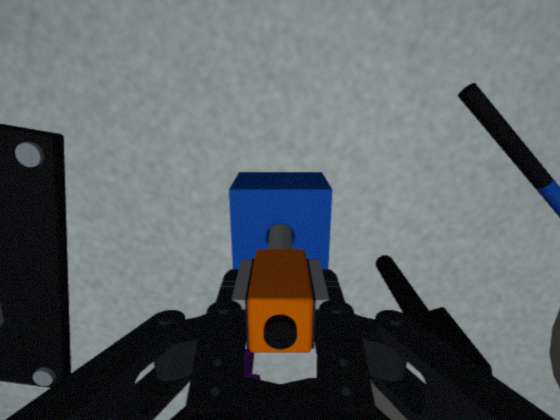

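The wrist picture shows the orange handle squarely between the pads at (280,300), with the rod still in the stand. Next I lift it, turn the hand square to the world and move to a point in front of the red pad.

Request:
step_arm(targets="0 0 -10 0;0 0 -25 0;0 0 -45 0;0 0 -70 0;0 0 -85 0;15 -40 -85 5;30 -85 -85 10.1;45 -125 -85 10.1;60 -170 -85 10.1;75 -205 -85 10.1;75 -212 -85 10.1;75 -212 -85 10.1")

```text
t: 5.55
tcp_pos: [0.4298, 0.0647, 0.1766]
tool_rot: [0.002, 1.0, 0.0, 0.0]
force: [-0.2, 0.5, -1.8]
finger_gap: 0.269
gripper_force: 98.4
```

```bash
python3 - <<'E'
from h import *
np.set_printoptions(precision=4,suppress=True)
s=manip.sense(); print(s["t"],s["tcp_pos"],s["tool_rot"],s["force"],s["ft_torque"],s["finger_gap"],s["gripper_force"])
C,im=snap("wrist","pics/wrist3.png")
for q in("pad_red","pad_yellow","pad_green"):
    for n in("wrist","scene","side"):
        if n=="wrist": Cc=C
        else: Cc=snap(n,f"pics/{n}3.png")[0] if q=="pad_red" else cam(n)
        r=manip.masks_of(n,q)
        for d in r[:1]: print(q,n,round(d["p"],2),np.round(d["position"],1),onz(Cc,d["position"],.045))
E
```

```text
5.55 [0.4298 0.0647 0.1766] [0.0016 1.     0.0001 0.0003] [-0.1501  0.4722 -1.8081] [ 0.0734 -0.0377  0.0127] 0.26890709590805634 98.41344952583313
pad_red wrist 0.74 [259.6 241.2] [0.4695 0.0462 0.045 ]
pad_yellow wrist 0.79 [174.6 251.1] [ 0.4791 -0.0317  0.045 ]
pad_yellow scene 0.41 [329.4 299.5] [0.7333 0.2632 0.045 ]
pad_green scene 0.47 [322.2 217.4] [0.5345 0.0912 0.045 ]
```

View pics/wrist3.png

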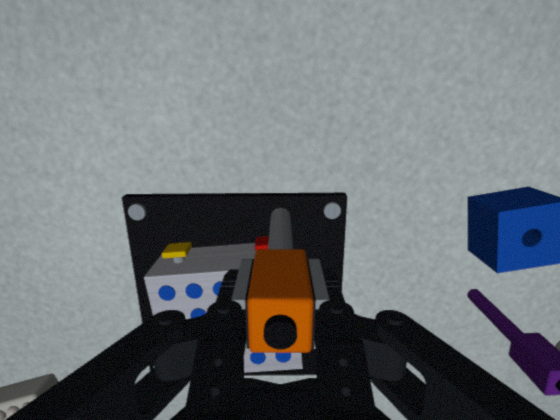

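The wrist picture shows the plate's front corners at (123,196) and (347,193), yellow pad at (177,250), red pad at (262,243) half hidden by the probe, and the rod tip at (280,212). The block is visibly turned counter-clockwise.

```bash
python3 - <<'E'
from h import *
np.set_printoptions(precision=4,suppress=True)
C=cam("wrist")
for p in[(123,196),(347,193)]: print("plate",onz(C,p,.012))
im=cv2.imread("pics/wrist3.png"); h=cv2.cvtColor(im,cv2.COLOR_BGR2HSV)
for n,lo,hi,b in(("y",20,35,(155,200,235,265)),("r",0,8,(245,275,230,255))):
    m=((h[...,0]>=lo)&(h[...,0]<=hi)&(h[...,1]>150)); k=np.zeros_like(m); k[b[2]:b[3],b[0]:b[1]]=1; m=(m&k).astype(np.uint8)
    ys,xs=np.nonzero(m); print(n,m.sum(),xs.min(),xs.max(),ys.min(),ys.max())
    c=max(cv2.findContours(m,0,2)[0],key=cv2.contourArea); a=cv2.approxPolyDP(c,2,True)[:,0]
    for p in a: print(p,onz(C,p,.051)[:2],onz(C,p,.029)[:2])
E
python3 - <<'E'
import sys; sys.path.insert(0,'.')
from h import *
im=cv2.imread("pics/side3.png"); cv2.imwrite("pics/side3c.png",cv2.resize(im[185:285,240:365],None,fx=6,fy=6,interpolation=cv2.INTER_CUBIC))
E
```

```text
plate [ 0.4361 -0.0857  0.012 ]
plate [0.4329 0.1306 0.012 ]
y 375 161 191 241 258
[191 243] [ 0.4682 -0.0127] [ 0.4779 -0.0191]
[170 243] [ 0.4682 -0.0313] [ 0.478  -0.0392]
[161 254] [ 0.479  -0.0404] [ 0.4895 -0.0491]
[164 258] [ 0.4829 -0.0382] [ 0.4938 -0.0467]
[184 256] [ 0.4809 -0.02  ] [ 0.4917 -0.0271]
r 142 255 268 236 250
[256 237] [0.4625 0.045 ] [0.4717 0.0432]
[255 250] [0.475  0.0438] [0.4853 0.042 ]
[268 249] [0.474  0.0554] [0.4842 0.0545]
[268 236] [0.4615 0.0555] [0.4707 0.0547]
[260 236] [0.4615 0.0485] [0.4707 0.0471]
[258 240] [0.4653 0.0467] [0.4748 0.0451]
```

View pics/side3c.png

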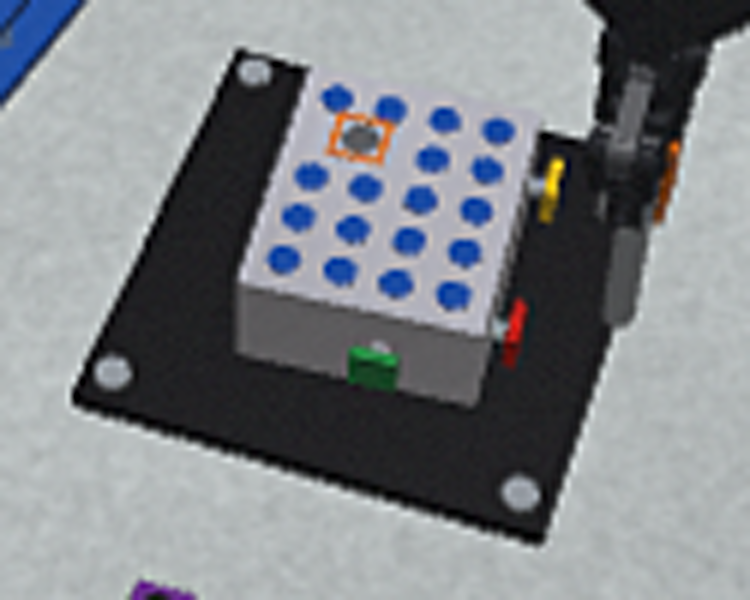

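The enlarged side view shows the orange-framed open well at (360,140) in the crop, all other wells blue, and the red, yellow and green pads as expected. The block's yaw looks to be about +0.07. I now lower the probe and approach the red pad, whose face I expect at x ≈ 0.462–0.470, y ≈ 0.055.

Request:
step_arm(targets="0 -5 20 0;0 -10 40 0;0 -10 55 0;0 -10 68 0;0 -10 68 0;-6 -10 68 0;-12 -10 68 0;-15 -10 68 0;-15 -10 68 0;-15 -10 68 0")

```text
t: 7.15
tcp_pos: [0.4447, 0.0557, 0.1086]
tool_rot: [-0.0, 1.0, -0.0, 0.0]
force: [-0.1, 0.1, -1.2]
finger_gap: 0.266
gripper_force: 98.4
```

```bash
cat > f.py <<'E'
from h import *
np.set_printoptions(precision=4,suppress=True)
F=[];T=[];P=[]
import sys
for _ in range(int(sys.argv[1]) if len(sys.argv)>1 else 4):
    s=manip.sense(); F.append(s["force"]);T.append(s["ft_torque"]);P.append(s["tcp_pos"]); manip.snapshot("side")
print(s["t"],"P",np.mean(P,0),"F",np.mean(F,0),np.std(F,0),"T",np.mean(T,0),s["tool_rot"],s["gripper_force"])
E
python3 f.py 6
```

```text
7.4 P [0.4444 0.0557 0.1085] F [ 0.1161 -0.1285 -1.3955] [0.4557 0.39   0.5438] T [ 0.0055 -0.0124  0.0071] [ 0.      1.      0.     -0.0001] 98.42380285263062
```

Request:
step_arm(targets="-2 0 0 0;-4 0 0 0;-6 0 0 0;-8 0 0 0;-8 0 0 0;-8 0 0 0")

```text
t: 8.05
tcp_pos: [0.4526, 0.0557, 0.1083]
tool_rot: [0.0, 1.0, 0.0, -0.0]
force: [-0.6, 0.1, -2.0]
finger_gap: 0.27
gripper_force: 98.4
```

```bash
python3 f.py 4
```

```text
8.2 P [0.4525 0.0557 0.1083] F [-0.2419 -0.3454 -2.0242] [0.4608 0.2555 0.223 ] T [-0.0242  0.0263  0.025 ] [-0.      1.      0.     -0.0001] 98.423091173172
```

Request:
step_arm(targets="-1 0 0 0;-2 0 0 0;-3 0 0 0;-3 0 0 0;-3 0 0 0")

```text
t: 8.75
tcp_pos: [0.4556, 0.0557, 0.1083]
tool_rot: [-0.0, 1.0, -0.0, -0.0]
force: [-0.6, 0.5, -1.5]
finger_gap: 0.267
gripper_force: 98.4
```

```bash
python3 f.py 4
```

```text
8.9 P [0.4555 0.0557 0.1083] F [ 0.0014 -0.0581 -1.6577] [0.6258 0.3361 0.3271] T [-0.001   0.0071  0.0071] [ 0.      1.      0.     -0.0001] 98.42380285263062
```

Request:
step_arm(targets="-1 0 0 0;-2 0 0 0;-3 0 0 0;-3 0 0 0;-3 0 0 0")

```text
t: 9.45
tcp_pos: [0.4586, 0.0557, 0.1083]
tool_rot: [-0.0, 1.0, -0.0, 0.0]
force: [0.3, -0.7, -0.8]
finger_gap: 0.272
gripper_force: 98.4
```

```bash
python3 f.py 4
```

```text
9.6 P [0.4585 0.0557 0.1083] F [ 0.1666 -0.1011 -1.2506] [0.3726 0.5116 0.6396] T [-0.0174  0.0225  0.0091] [ 0.      1.      0.     -0.0001] 98.42403531074524
```

Request:
step_arm(targets="-1 0 0 0;-2 0 0 0;-3 0 0 0;-3 0 0 0;-3 0 0 0")

```text
t: 10.15
tcp_pos: [0.4616, 0.0557, 0.1083]
tool_rot: [0.0, 1.0, 0.0, -0.0]
force: [1.1, -0.5, -1.8]
finger_gap: 0.269
gripper_force: 98.4
```

```bash
python3 f.py 4
```

```text
10.3 P [0.4615 0.0557 0.1083] F [ 0.3999 -0.1043 -1.3639] [0.4313 0.3773 0.2917] T [0.0182 0.0164 0.0014] [ 0.  1.  0. -0.] 98.42424988746643
```

Request:
step_arm(targets="-1 0 0 0;-2 0 0 0;-3 0 0 0;-3 0 0 0;-3 0 0 0")

```text
t: 10.85
tcp_pos: [0.4646, 0.0557, 0.1083]
tool_rot: [0.0, 1.0, -0.0, -0.0]
force: [-0.5, 0.3, -1.4]
finger_gap: 0.271
gripper_force: 98.4
```

```bash
python3 f.py 4
```

```text
11.0 P [0.4646 0.0557 0.1083] F [-0.1121  0.0817 -1.2817] [0.3879 0.4112 0.2293] T [0.0061 0.0345 0.0025] [ 0.  1. -0.  0.] 98.42331290245056
```

Request:
step_arm(targets="-1 0 0 0;-2 0 0 0;-3 0 0 0;-3 0 0 0;-3 0 0 0")

```text
t: 11.55
tcp_pos: [0.4668, 0.0558, 0.1081]
tool_rot: [0.0, 1.0, 0.0, -0.001]
force: [-2.3, 0.6, 0.1]
finger_gap: 0.269
gripper_force: 98.4
```

```bash
python3 f.py 4
```

```text
11.7 P [0.4668 0.0558 0.1082] F [-2.5532  0.4892 -0.1033] [0.901  0.3041 0.3123] T [0.0725 0.5558 0.003 ] [ 0.      1.      0.0001 -0.0007] 98.43558669090271
```

Red contact: Fx ≈ −2.5 N, pressed about 2 mm, so the rod centre touches at x ≈ 0.4648. I back off and go to yellow.

Request:
step_arm(targets="5 0 0 0;10 0 0 0;10 -30 0 0;10 -60 0 0;10 -83 0 0;10 -83 0 0;7 -83 0 0;4 -83 0 0;2 -83 0 0;1 -83 0 0;0 -83 0 0;0 -83 0 0")

```text
t: 12.95
tcp_pos: [0.4677, -0.0269, 0.1083]
tool_rot: [-0.0, 1.0, -0.0, 0.0]
force: [-0.2, -0.1, -1.3]
finger_gap: 0.271
gripper_force: 98.6
```

```bash
python3 f.py 4
```

```text
13.1 P [ 0.4675 -0.027   0.1083] F [ 0.0032  0.2161 -1.4024] [0.4207 0.2891 0.499 ] T [-0.0034 -0.     -0.0174] [-0.0001  1.      0.     -0.0001] 98.63645911216736
```

Request:
step_arm(targets="-1 0 0 0;-2 0 0 0;-3 0 0 0;-4 0 0 0;-4 0 0 0;-4 0 0 0")

```text
t: 13.75
tcp_pos: [0.4715, -0.0273, 0.1083]
tool_rot: [-0.0, 1.0, -0.0, -0.0]
force: [0.9, -0.1, -1.5]
finger_gap: 0.264
gripper_force: 98.6
```

```bash
python3 f.py 4
```

```text
13.9 P [ 0.4715 -0.0273  0.1083] F [ 0.0032 -0.4925 -1.1413] [0.5738 0.3591 0.2264] T [-0.056   0.0274 -0.0214] [ 0.      1.      0.     -0.0001] 98.63864779472351
```

Request:
step_arm(targets="-1 0 0 0;-2 0 0 0;-2 0 0 0;-2 0 0 0")

```text
t: 14.35
tcp_pos: [0.473, -0.0272, 0.1082]
tool_rot: [-0.0, 1.0, 0.0, -0.001]
force: [-1.4, 0.2, 0.0]
finger_gap: 0.266
gripper_force: 98.6
```

```bash
python3 f.py 4
```

```text
14.5 P [ 0.4731 -0.0272  0.1082] F [-1.5461 -0.0895 -0.0023] [0.5936 0.5496 0.3245] T [-0.0453  0.425   0.0318] [-0.      1.      0.0001 -0.0005] 98.63917350769043
```

Request:
step_arm(targets="-1 0 0 0;-1 0 0 0;-1 0 0 0")

```text
t: 14.85
tcp_pos: [0.474, -0.0271, 0.1082]
tool_rot: [-0.0, 1.0, 0.0, -0.001]
force: [-3.3, -0.5, 0.6]
finger_gap: 0.271
gripper_force: 98.6
```

```bash
python3 f.py 4
```

```text
15.0 P [ 0.4741 -0.0271  0.1082] F [-3.1258 -0.0919  0.5159] [0.489  0.2814 0.2457] T [ 0.0477  0.6727 -0.0023] [-0.      1.      0.0002 -0.0005] 98.64654421806335
```

Request:
step_arm(targets="10 0 0 0;30 0 0 0;30 30 0 0;30 70 0 0;30 110 0 0;30 145 0 0;15 167 0 0;-20 167 0 0;-51 167 0 0;-51 167 0 0;-51 167 0 0")

```text
t: 16.15
tcp_pos: [0.5265, 0.1396, 0.1083]
tool_rot: [0.0, 1.0, 0.0, 0.001]
force: [-1.0, 0.5, -1.9]
finger_gap: 0.269
gripper_force: 98.6
```

```bash
python3 f.py 3; python3 - <<'E'
from h import *
np.set_printoptions(precision=4,suppress=True)
im=cv2.imread("pics/side3.png"); h=cv2.cvtColor(im,cv2.COLOR_BGR2HSV); C=cam("side")
for n,lo,hi in(("green",45,85),("red",0,8),("yellow",20,35),("frame",8,20)):
    m=(h[...,0]>=lo)&(h[...,0]<=hi)&(h[...,1]>(90 if n!="frame" else 90))&(h[...,2]>40); k=np.zeros_like(m)
    if n=="frame": k[200:216,290:310]=1
    else: k[190:260,290:342]=1
    m&=k
    if n=="green": k[:]=0
    ys,xs=np.nonzero(m)
    if len(xs): print(n,len(xs),xs.mean(),ys.mean(),xs.min(),xs.max(),ys.min(),ys.max(),onz(C,(xs.mean(),ys.mean()),.067 if n=="frame" else .04))
# predicted
th=.0818; c=np.array([.5437,.0205]); Rm=np.array([[np.cos(th),-np.sin(th)],[np.sin(th),np.cos(th)]])
for n,p,z in(("green",(-10,79),.040),("red",(-69,42),.04),("yellow",(-69,-42),.04),("well",(22,-28),.067)):
    w=c+Rm@np.array(p)/1000; print(n,w,proj(C,[*w,z]))
E
```

```text
16.25 P [0.5253 0.1396 0.1082] F [-0.7118 -0.1477 -1.5816] [0.3048 0.586  0.2576] T [-0.0028  0.0383  0.0248] [ 0.0001  1.      0.     -0.0006] 98.63707065582275
green 50 301.58 246.02 298 306 243 249 [0.5274 0.0929 0.04  ]
red 26 325.2307692307692 240.03846153846155 324 327 235 245 [0.4743 0.0536 0.04  ]
yellow 28 331.42857142857144 215.89285714285714 330 333 211 221 [ 0.4811 -0.0308  0.04  ]
frame 35 299.7142857142857 207.8 294 305 204 212 [ 0.5666 -0.0074  0.067 ]
green [0.5273 0.0984] [300.9496 247.6711]
red [0.4715 0.0567] [325.9315 241.2541]
yellow [ 0.4784 -0.027 ] [332.0081 217.1552]
well [ 0.5679 -0.0056] [299.0477 208.1535]
```

Request:
step_arm(targets="0 -8 0 0;0 -16 0 0;0 -22 0 0;0 -26 0 0;0 -29 0 0;0 -29 0 0;0 -29 0 0")

```text
t: 17.0
tcp_pos: [0.5256, 0.1107, 0.1083]
tool_rot: [0.0, 1.0, 0.0, -0.0]
force: [0.8, -0.5, -1.4]
finger_gap: 0.27
gripper_force: 98.6
```

```bash
python3 f.py 4
```

```text
17.15 P [0.5256 0.1108 0.1083] F [ 0.1246 -0.2839 -1.0184] [0.4045 0.2262 0.3382] T [ 0.0061 -0.0055 -0.0022] [-0.0002  1.      0.      0.    ] 98.63650918006897
```

Request:
step_arm(targets="0 -1 0 0;0 -2 0 0;0 -3 0 0;0 -4 0 0;0 -4 0 0;0 -4 0 0")

```text
t: 17.8
tcp_pos: [0.5256, 0.1067, 0.1083]
tool_rot: [0.0, 1.0, 0.0, 0.0]
force: [-1.0, -0.2, -0.7]
finger_gap: 0.272
gripper_force: 98.6
```

```bash
python3 f.py 4
```

```text
17.95 P [0.5256 0.1067 0.1083] F [-0.3382 -0.4338 -1.0131] [0.4654 0.402  0.309 ] T [-0.0012  0.0066  0.0124] [0. 1. 0. 0.] 98.6368203163147
```

Request:
step_arm(targets="0 -1 0 0;0 -2 0 0;0 -3 0 0;0 -4 0 0;0 -4 0 0;0 -4 0 0")

```text
t: 18.6
tcp_pos: [0.5256, 0.1026, 0.1083]
tool_rot: [0.0, 1.0, 0.0, 0.0]
force: [0.4, 0.1, -1.5]
finger_gap: 0.267
gripper_force: 98.6
```

```bash
python3 f.py 4
```

```text
18.75 P [0.5256 0.1027 0.1083] F [-0.0006  0.2731 -1.1809] [0.4217 0.2607 0.4966] T [ 0.001  -0.0079 -0.0205] [-0.  1.  0. -0.] 98.63659143447876
```

Request:
step_arm(targets="0 -1 0 0;0 -2 0 0;0 -3 0 0;0 -4 0 0;0 -4 0 0;0 -4 0 0")

```text
t: 19.4
tcp_pos: [0.5257, 0.0989, 0.1083]
tool_rot: [0.0, 1.0, 0.0, 0.0]
force: [0.4, 3.0, -0.8]
finger_gap: 0.27
gripper_force: 98.6
```

```bash
python3 f.py 4
```

```text
19.55 P [0.5257 0.0989 0.1083] F [ 0.1386  2.6662 -1.0814] [0.2277 0.3941 0.3665] T [ 0.5214 -0.0683 -0.0136] [0.     1.     0.0001 0.0001] 98.57797980308533
```

Green contact: Fy ≈ 2.7 N, pressed about 2.1 mm. The three touches give yaw 0.082, block middle (0.5441, 0.0162) and well (0.5683, −0.0099). I lift and go above the well.

Request:
step_arm(targets="0 8 0 0;0 15 0 0;0 15 -30 0;0 15 -62 0;0 15 -65 0;-20 -20 -65 0;-35 -60 -65 0;-42.6 -95 -65 0;-42.6 -108.6 -65 0;-42.6 -108.6 -65 0;-42.6 -108.6 -65 0;-42.6 -108.6 -65 0")

```text
t: 20.8
tcp_pos: [0.5672, -0.0083, 0.173]
tool_rot: [-0.001, 1.0, 0.0, -0.001]
force: [-0.0, 0.4, -1.0]
finger_gap: 0.27
gripper_force: 98.7
```

```bash
python3 f.py 4; python3 - <<'E'
from h import *
for n in("side",):
    C,im=snap(n); cv2.imwrite("pics/side4c.png",cv2.resize(im[160:260,240:365,::-1],None,fx=6,fy=6,interpolation=cv2.INTER_CUBIC))
E
```

```text
20.95 P [ 0.5675 -0.0084  0.1731] F [-0.2106  0.1832 -1.1743] [0.4351 0.3642 0.2032] T [-0.0201  0.0134  0.0007] [-0.0009  1.      0.0001 -0.0002] 98.65034222602844
```

View pics/side4c.png

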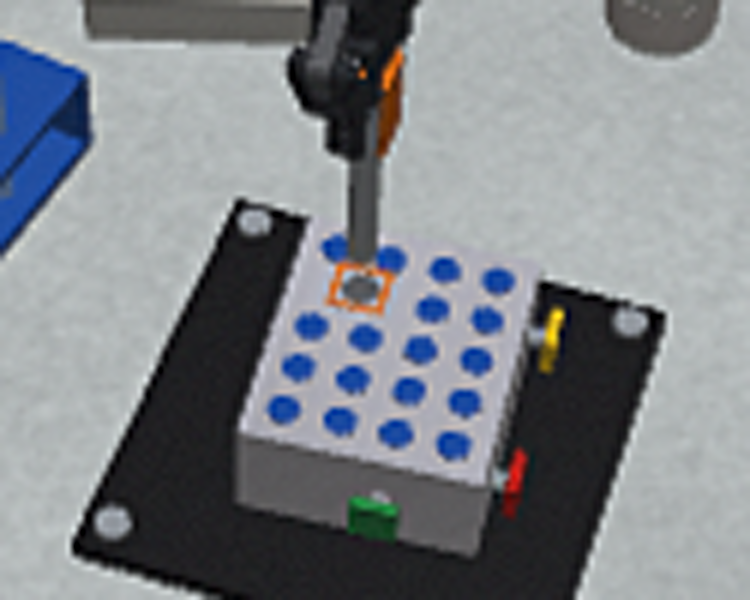

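The crop shows the rod tip at (362,255), straight above the open framed well at (361,288). I trim the small xy residual and come down to just above the mouth.

Request:
step_arm(targets="-0.8 -1.5 0 0;-0.8 -1.5 8 0;-0.8 -1.5 14 0;-0.8 -1.5 18 0;-0.8 -1.5 18 0;-0.8 -1.5 18 0")

```text
t: 21.65
tcp_pos: [0.5689, -0.0114, 0.155]
tool_rot: [0.0, 1.0, 0.0, -0.0]
force: [-0.1, -0.8, -1.4]
finger_gap: 0.266
gripper_force: 98.6
```

```bash
python3 f.py 4
```

```text
21.8 P [ 0.5691 -0.0115  0.1553] F [ 0.0729 -0.3782 -1.3886] [0.1602 0.2796 0.3339] T [-0.0028 -0.0194 -0.0047] [ 0.      1.     -0.0001  0.0002] 98.64940524101257
```

Request:
step_arm(targets="0.8 1.6 0 0;0.8 1.6 0 0;0.8 1.6 0 0;0.8 1.6 2 0;0.8 1.6 4 0;0.8 1.6 6 0;0.8 1.6 8 0;0.8 1.6 9 0;0.8 1.6 10 0;0.8 1.6 10 0")

```text
t: 22.85
tcp_pos: [0.5681, -0.0098, 0.1451]
tool_rot: [0.0, 1.0, 0.0, -0.0]
force: [-0.2, -0.7, -1.7]
finger_gap: 0.269
gripper_force: 98.7
```

```bash
python3 f.py 4
```

```text
23.0 P [ 0.5682 -0.0098  0.1453] F [ 0.2815  0.0917 -1.4633] [0.3532 0.5151 0.3196] T [ 0.0203 -0.0118 -0.009 ] [ 0.      1.     -0.      0.0001] 98.64935874938965
```

The tip is 4 mm below the mouth with no contact force. I continue down.

Request:
step_arm(targets="0 0 2 0;0 0 4 0;0 0 6 0;0 0 8 0;0 0 10 0;0 0 12 0;0 0 14 0;0 0 16 0;0 0 18 0;0 0 20 0;0 0 20 0")

```text
t: 24.15
tcp_pos: [0.5679, -0.0097, 0.125]
tool_rot: [-0.0, 1.0, 0.0, -0.0]
force: [-0.9, -0.1, -0.6]
finger_gap: 0.268
gripper_force: 98.7
```

```bash
python3 f.py 4
```

```text
24.3 P [ 0.5681 -0.0098  0.1252] F [-0.5039  0.051  -1.3111] [0.5157 0.1851 0.42  ] T [ 0.0218  0.0104 -0.0108] [ 0.      1.     -0.      0.0001] 98.65018129348755
```

Request:
step_arm(targets="0 0 2 0;0 0 4 0;0 0 6 0;0 0 8 0;0 0 10 0;0 0 12 0;0 0 14 0;0 0 16 0;0 0 18 0;0 0 19 0;0 0 19 0")

```text
t: 25.45
tcp_pos: [0.5681, -0.0098, 0.1061]
tool_rot: [-0.0, 1.0, 0.0, -0.0]
force: [0.3, 0.3, -1.7]
finger_gap: 0.267
gripper_force: 98.7
```

```bash
python3 f.py 4
```

```text
25.6 P [ 0.5682 -0.0098  0.1063] F [-0.0156  0.0543 -1.283 ] [0.3285 0.2618 0.2787] T [-0.019   0.0255  0.0006] [-0.      1.     -0.      0.0001] 98.64946961402893
```

Request:
step_arm(targets="0 0 0.5 0;0 0 1 0;0 0 1.5 0;0 0 1.5 0")

```text
t: 26.05
tcp_pos: [0.5681, -0.0098, 0.1047]
tool_rot: [0.0, 1.0, 0.0, -0.0]
force: [0.0, 0.1, -1.0]
finger_gap: 0.269
gripper_force: 98.6
```

```bash
python3 f.py 3
```

```text
26.15 P [ 0.5681 -0.0098  0.1048] F [-0.0702 -0.1132 -1.5704] [0.2742 0.1652 0.4493] T [ 0.0189 -0.0198  0.0027] [ 0.  1.  0. -0.] 98.65091800689697
```

The probe is in the well and about 1 mm off the floor, with no force. I let go.

Request:
step_arm(targets="0 0 0 0;0 0 0 0;0 0 0 0;0 0 0 0;0 0 0 0;0 0 0 0;0 0 0 0;0 0 0 0", gripper=0, squeeze=20)

```text
t: 27.0
tcp_pos: [0.5682, -0.0098, 0.1048]
tool_rot: [0.0, 1.0, -0.0, -0.0]
force: [-0.2, -0.3, -0.1]
finger_gap: 1.002
gripper_force: 0.0
```

Request:
step_arm(targets="0 0 -10 0;0 0 -25 0;0 0 -45 0;0 0 -70 0;0 0 -95 0;0 0 -110 0;0 0 -110 0;0 0 -110 0")

```text
t: 27.8
tcp_pos: [0.568, -0.0098, 0.2151]
tool_rot: [-0.0, 1.0, -0.0, 0.0]
force: [0.3, -0.2, -0.1]
finger_gap: 1.006
gripper_force: 0.0
```

```bash
python3 f.py 2; python3 - <<'E'
from h import *
C,im=snap("side")
print([(d["p"],d["position"]) for d in manip.mark_of("side","probe_grip")[:3]])
print("expected grip px",proj(C,[.5682,-.0098,.124]))
cv2.imwrite("pics/side5c.png",cv2.resize(im[160:260,240:365,::-1],None,fx=6,fy=6,interpolation=cv2.INTER_CUBIC))
E
```

```text
27.85 P [ 0.5677 -0.0097  0.2147] F [ 0.1254  0.3614 -0.3741] [0.176  0.5576 0.3122] T [ 0.0176 -0.047   0.0187] [ 0.      1.      0.0001 -0.0006] 0.0
[(0.74, [307.1, 400.7]), (0.7, [267.3, 289.2]), (0.57, [277.1, 334.6])]
expected grip px [300.01998626 193.23209387]
```

View pics/side5c.png

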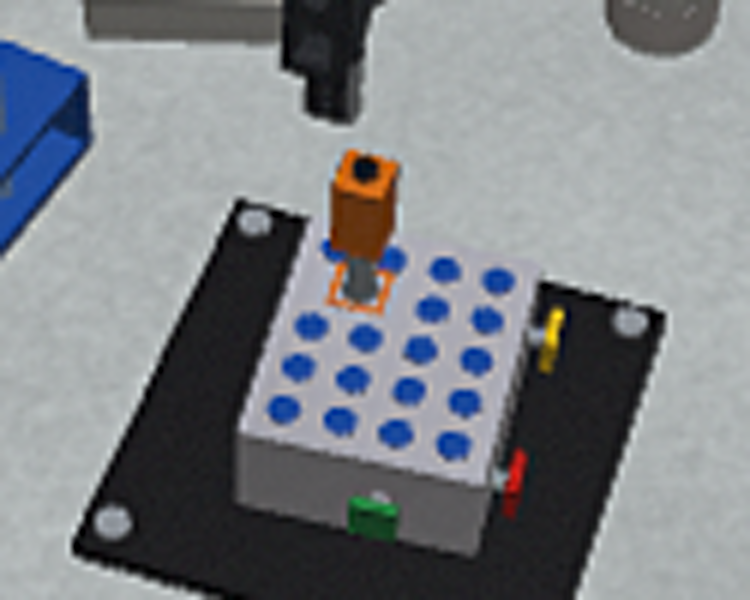

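The probe stands upright in the framed well, handle at (365,205) and rod at (360,280) in the crop, and the hand is clear above it. Handing in.

```bash
python3 -c "
from station import manip
print(manip.sign_off())"
```

```text
the job is handed in; nothing more can be done
None
```

I touched off the red, yellow and green pads in order (about 2–3 N each), lowered the probe into the open well without any contact force, let go and handed the job in at about 28 s; the last picture shows it upright in the well, but sign-off returned no verdict.

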